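# Unlock and open the sloping sweet case

## Task

Open the sloping truffle case for serving: first draw the red sliding keeper fully aside, then turn the black wing knob clockwise as far as it will go, and only then raise the lid by its brass handle bar until it stands by itself, well past level. Leave both catches open, let go of everything, and do not disturb the bell, jam jar and blue gift box standing around it.

Things in the scene. Friction and masses are not known exactly. Their poses are not given: they have to be found in the camera images.
- sweet_case: Fixed wooden case, 226 mm deep (own x), 260 wide (y), 195 tall at the back; origin under its centre, x from low front to high back. Its rigid top face rises at 35 degrees from the front edge (own x -113, z 50 mm), its normal leaning 35 degrees to the front. The lower 87 mm of slope is a fixed rail with both catches; the rest is the windowed lid. Heights below are along the face normal.
- keeper_grip (a point): Centre of the sliding keeper's red tab: 20 mm thick along case y, 34 mm along the slope, 11 to 38 mm above the face; point 24 mm above it, 33.5 mm up the slope, at the start 74 to 81 mm to the case's -y side of the knob axis (right, seen from the front). It stands on a steel bar along case y, 85 x 16 mm, top 11.5 mm above the face. Axes: x up the slope, y case y, z normal.
- keeper (a joint): Travel of the keeper, m: near 0 its steel nose stands under the knob plate's stop arm and blocks it, 0.06 = fully drawn to its stop, away from the knob (case -y). Friction about 2.5 N; it stays where it is left.
- knob_grip (a point): On the black wing knob's axis, 24 mm above the face, 50 mm up the slope, 60 mm to the case's +y side of the middle. Wing 64 mm long, 14 thick, 11 to 38 mm above the face, over a brass plate (radius 56 mm, 1.5 to 7.5 mm above the face) that overlaps the lid. Axes: z knob axis (outward), x along the wing (up the slope at joint value 0). The handle bar overhangs it: come along the normal.
- turn_knob (a joint): Angle of the wing knob, rad: 0 = locked, grows clockwise seen from outside (a negative turn about the face normal), 2.6 = stop. Cannot turn until the keeper is drawn; its plate holds the lid shut up to about 2.2 rad. Friction about 0.14 N m; it stays where it is left. More than one grip may be needed.
- lid_handle (a point): Middle of the lid's brass handle, a round bar 12 mm thick along the case's y, 238 mm long, on a post at each end; the bar's axis is 56 mm above the lid's face, 157.5 mm down the slope from the hinge (56 mm up the slope from the knob axis). Axes: x along the lid towards the hinge, y along the bar, z out of the lid's face.
- lid_hinge (a point): Centre of the lid's hinge at the upper end of the slope, 263.5 mm up the face from the front edge; the hinge axis is the case's y.
- lid (a joint): Opening angle of the lid in rad: 0 = closed, 1.75 = stop; at 0.61 the lid is level, beyond it rises. A stiff hinge (about 0.55 N m) holds the lid (0.35 kg) wherever it is left.
- service_bell: White service bell on a black foot, 80 mm wide, 58 mm tall, loose; origin under its centre. Leave it alone.
- jam_jar: Jam jar with a purple lid, 62 mm wide, 82 mm tall, loose; origin under its centre. Leave it alone.
- gift_box: Blue gift box with a cream ribbon, 64 x 67 x 64 mm, loose; origin under its centre. Leave it alone.

How it is judged:
By the outcome, as a careful person would: the job done as asked, in the order asked, and still so for the second after the job is handed in, with the robot touching nothing.
It also fails if it takes over 72 s, if anything falls off the work surface, if the arm or the gripper's body presses on something with over 40 N, if the wrist force passes 120 N, or if a joint passes its speed limit or range.

## Robot

A 7-joint arm with a two-finger parallel gripper is mounted at the origin on a cart in front of the work surface, level with it; the furniture and walls round the work are solid. World frame = base frame: x ahead of the robot, y to its left, z up, the work surface at z = 0. Lengths are in m, angles in rad, forces in N, time in s.
With the tool pointing down it reaches from about 0.425 to 0.875 m from the base axis. Payload 4.7 kg.
Tool frame: the origin (TCP) lies at the very end of the fingers, on their centre line; the grasp point (between the pads) lies 19 mm behind it (robot.grip_depth is the z of the grasp point in the tool frame, in m); z points along the fingers, y is the direction in which the jaws open and shut (so a half turn about z gives the same grasp; the last joint's range is limited). The gripper opens to 87 mm and grips with 3 to 60 N. Pads are 19 mm wide; open, the fingers measure 117 mm over their backs; the gripper's body (75 mm by 190 mm) begins 51 mm behind the grasp point.
Start: joints at [1.161, 0.321, -0.07, 1.45, 0.023, 1.371, -0.057], TCP at [0.267, -0.593, 0.223] pointing down, gripper open.
Joint ranges: [-2.86, 2.86], [-0.3, 2.09], [-1.38, 1.24], [0.06, 2.45], [-1.56, 4.7], [0.09, 2.05], [-2.69, 2.69]. Speed limits (rad/s): [2.57, 2.57, 3.14, 3.14, 3.14, 3.14, 3.14].

## Interface

Orientations are given as a unit quaternion [w, x, y, z].
In Python, from station import robot, cams gives the robot as it stands.
- The arm moves only by the tool carry_out, never from a script. Its argument "deltas" is one flat list of numbers, 6 for each row, row after row: the shift along the tool's x, y, z in m, then the turn, a rotation vector about the tool's x, y, z in rad. In form: [tx, ty, tz, ax, ay, az, tx, ty, tz, ax, ay, az, ...]. A call has 1 to 5 rows; each row is the pose to reach, as a shift and turn from the pose commanded when the call began, along the tool's axes at that moment; what a row does not reach only later rows make up. A row lasts 1/8 s, in which the tool goes at most 62.5 mm and 10.7 degrees, less where a joint would pass 70% of its speed; a pose out of reach is approached as far as the arm can. A call with a gripper value outside its range is refused whole. "gripper" is the opening, from 0 (shut) to 1 (fully open), set as the call begins (left out, the last holds). The fingers move at their own pace and stop on an object; "grip_force" is the grip in N (left out, the last holds). Time passes only in rows, so rows that repeat a pose let the fingers close. It gives the time, the measured TCP pose, the force and the opening at its end, in the units of the state.
- robot.get_state(): the state, without advancing time (a new reading comes with each control period).
- cams.get_image(name): name is "scene" or "top" or "wrist"; returns a dict with "color" (400x640x3 uint8, red, green, blue), "vertical_fov" (degrees; the focal length in pixels is half the picture's height over the tangent of half this angle, whatever the lens; pixels are square), "cx", "cy" (the principal point, pixels), "extrinsics" (4x4, takes a point from camera to world coordinates). Camera axes: x right, y down, z forward; pixel columns grow to the right and rows downward; lengths in m; the calibration is good to about 2 mm. A picture is of the moment at which its call begins. There is no depth.
- robot.sign_off(): hands the job in, once; it reports no verdict.
Trained networks look in a picture, given as the dict that the camera call returned (one of the last four; its "shot" number tells which), for a name from the list of things; names that differ only in an ending like _2 or _b are one class to them, and where a whole thing is asked for, a point or a joint stands for the part that bears it (a point fixed in the world has none). Each returns a list of dicts, best first, with "confidence" (0 to 1); they miss things now and then, are a little off and sometimes report something else, mostly with a low value. They report only what shows in the picture. A call takes as long as a camera call.
- cams.find_in(thing, picture): "location" ([x, y, z] in m, in world coordinates, good to about 4 mm: the middle of the surface that is visible of it).
- cams.tip_of(thing, picture): "location" ([x, y, z] in m, in world coordinates, good to about 4 mm: a listed point, or the origin of a listed thing).
The state is a dict: "t": time; "joints": joint angles; "dq": joint speeds; "joint_torque": joint torques, N m; "position": TCP position; "tool_rot": TCP orientation; "wrist_force": force on the tool from outside, world axes, zero at the start; "moment": the same for the moment, N m; "finger_gap": opening from 0.0 (shut) to 1.0 (fully open).
Only numpy, scipy, OpenCV 4.12 (cv2) and the standard library are available. Lean on these libraries where they do the work, as an engineer would, in place of code of your own. Each camera call takes 0.05 s, during which the arm holds its last target. There are 200 camera calls.

## Working session

There is one attempt and no reset: what is moved stays moved. The work goes in short steps, Python scripts to look and compute and a tool call to move; the robot and the scene stay as the last step left them, time stands still between calls to the robot, and variables do not carry over. Pictures are saved under pics/ and viewed, about 8 in all and at most 12, crops included, and the job is handed in when it is done.

Besides the shell and the picture viewer there is one more tool, called after ">>>" by a JSON object that holds its "op" and its "data", one argument or row to a line. carry_out: Moves the arm, as the interface text tells. Its arguments: {"type":"object","properties":{"deltas":{"type":"array"},"gripper":{"type":"number"},"grip_force":{"type":"number"}},"required":["deltas"]}

```bash
ls; mkdir -p pics
cat > h.py <<'E'
import numpy as np, cv2
from scipy.spatial.transform import Rotation as R
from station import robot, cams
def save(p,n): cv2.imwrite(f'pics/{n}.png',cv2.cvtColor(p['color'],cv2.COLOR_RGB2BGR))
def proj(p,X):
    E=np.array(p['extrinsics']); c=E[:3,:3].T@(np.array(X)-E[:3,3])
    f=p['color'].shape[0]/2/np.tan(np.radians(p['vertical_fov'])/2)
    return np.array([p['cx']+f*c[0]/c[2],p['cy']+f*c[1]/c[2]])
E
python3 - <<'E'
from h import *
s=robot.get_state(); print(s, robot.grip_depth)
for n in ['scene','top']:
    p=cams.get_image(n); save(p,n+'0'); print(n,np.round(p['extrinsics'],3).tolist(),p['vertical_fov'])
    for t in ['sweet_case','keeper_grip','knob_grip','lid_handle','lid_hinge','service_bell','jam_jar','gift_box']:
        r=cams.tip_of(t,p); print(t,[(np.round(q['location'],3).tolist(),round(q['confidence'],2)) for q in r[:2]])
a=cv2.imread('pics/scene0.png');b=cv2.imread('pics/top0.png')
cv2.imwrite('pics/both0.png',cv2.resize(np.vstack([a,b]),(480,600)))
E
```

```text
pics
{'t': 0.0, 'joints': array([ 1.16112517,  0.32185422, -0.07007991,  1.45166957,  0.02259381,
        1.37077989, -0.05689123]), 'dq': array([-0.00112193, -0.00119587, -0.00130305,  0.00022005, -0.00067442,
       -0.00053147, -0.00013505]), 'joint_torque': array([-1.37132411e-04, -4.91295326e+01, -4.04005805e-01, -3.12535429e+01,
       -6.38553291e-02,  4.36813734e-02,  1.99695760e-04]), 'position': array([ 0.26700969, -0.59202627,  0.22144391]), 'tool_rot': array([-9.29749509e-04,  9.77632144e-01,  2.10319915e-01, -2.47204623e-04]), 'wrist_force': array([-0.05358629, -0.22397985,  0.15524693]), 'moment': array([ 0.00596261, -0.08467195, -0.00569481]), 'finger_gap': 0.9958010866361011} -0.0187
scene [[0.844, -0.238, 0.481, -0.138], [-0.536, -0.34, 0.773, -1.283], [-0.02, -0.91, -0.415, 0.752], [0.0, 0.0, 0.0, 1.0]] 44.155362109114606
sweet_case [([0.667, -0.14, 0.002], 0.98)]
keeper_grip [([0.573, -0.146, 0.085], 0.4)]
knob_grip []
lid_handle [([0.608, -0.132, 0.153], 0.57)]
lid_hinge [([0.774, -0.15, 0.201], 0.89)]
service_bell [([0.369, -0.392, 0.003], 0.62)]
jam_jar [([0.499, 0.2, 0.0], 0.79)]
gift_box []
top [[-0.082, -0.792, 0.605, -0.44], [-0.997, 0.068, -0.045, -0.057], [-0.006, -0.607, -0.795, 1.453], [0.0, 0.0, 0.0, 1.0]] 42.02267682462749
sweet_case []
keeper_grip []
knob_grip []
lid_handle []
lid_hinge []
service_bell []
jam_jar []
gift_box []
```

View pics/both0.png

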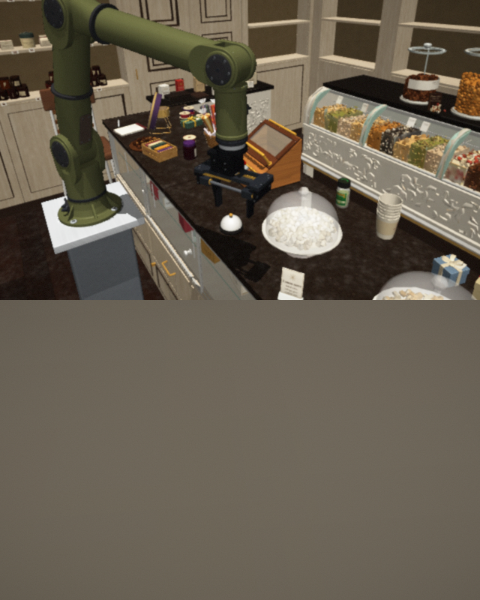

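```bash
cat >> h.py <<'E'
def tool(yaw,pitch=35,spin=0):
    """tool z tilted `pitch` deg forward from straight down, heading yaw; y = -case y; spin about tool z"""
    b=R.from_euler('z',yaw)*R.from_matrix(np.array([[1,0,0],[0,-1,0],[0,0,-1.]]))*R.from_euler('y',-pitch,degrees=True)
    return b*R.from_euler('z',spin)
def cur():
    s=robot.get_state(); q=s['tool_rot']; return s,np.array(s['position']),R.from_quat([q[1],q[2],q[3],q[0]])
def delta(P,Rt,show=True):
    s,p,r=cur(); d=np.r_[r.inv().apply(np.array(P)-p),(r.inv()*Rt).as_rotvec()]
    if show: print('delta',np.round(d,4).tolist())
    return d
E
python3 - <<'E'
from h import *
print(tool(0).as_matrix().round(2).tolist())
delta([.485,-.13,.31],tool(np.radians(-5)))
s,p,r=cur(); w=cams.get_image('wrist'); E=np.array(w['extrinsics'])
print(r.inv().apply(E[:3,3]-p).round(3),(r.inv().as_matrix()@E[:3,:3]).round(2).tolist(),w['vertical_fov'])
E
```

```text
[[0.82, 0.0, -0.57], [0.0, -1.0, -0.0], [-0.57, 0.0, -0.82]]
delta [0.3887, -0.3321, -0.0875, 0.1561, -0.5973, 0.4949]
[ 0.074  0.    -0.163] [[-0.0, -0.96, -0.27], [1.0, -0.0, -0.0], [0.0, -0.27, 0.96]] 60.58370073585202
```

```bash
sed -i "s/'y',-pitch/'y',pitch/" h.py
python3 - <<'E'
from h import *
print(tool(0).as_matrix().round(2).tolist())
delta([.485,-.13,.31],tool(np.radians(-5)))
E
```

```text
[[0.82, 0.0, 0.57], [0.0, -1.0, 0.0], [0.57, 0.0, -0.82]]
delta [0.3886, -0.3321, -0.0874, -0.1559, 0.5973, 0.495]
```

>>> {"op": "carry_out", "data": {
  "deltas": [0.04,-0.035,-0.04,-0.02,0.06,0.05,0.08,-0.07,-0.06,-0.03,0.12,0.1,0.12,-0.105,-0.07,-0.05,0.18,0.15,0.16,-0.14,-0.08,-0.06,0.25,0.2,0.2,-0.17,-0.087,-0.08,0.31,0.25],
  "gripper": 0.5
}}

```text
t: 1.58
position: [0.3803, -0.354, 0.3105]
tool_rot: [0.007, 0.984, 0.084, 0.16]
wrist_force: [-0.3, -0.3, -0.8]
finger_gap: 0.543
```

Run:
```python
from h import *
print(robot.get_state()['joints'].round(2))
delta([.485,-.13,.31],tool(np.radians(-5)))
```

```text
[ 1.08 -0.14 -0.18  1.81 -0.3   1.28 -0.45]
delta [0.1351, -0.2039, 0.0364, -0.0764, 0.2848, 0.2429]
```

>>> {"op": "carry_out", "data": {
  "deltas": [0.045,-0.05,0.012,-0.02,0.095,0.08,0.09,-0.1,0.024,-0.04,0.19,0.16,0.135,-0.15,0.036,-0.08,0.285,0.243,0.135,-0.204,0.036,-0.08,0.285,0.243,0.135,-0.204,0.036,-0.08,0.285,0.243]
}}

```text
t: 2.2
position: [0.5092, -0.145, 0.2359]
tool_rot: [-0.047, 0.959, -0.052, 0.273]
wrist_force: [-0.4, -0.2, -0.2]
finger_gap: 0.503
```

Run:
```python
from h import *
s,p0,r=cur(); print(s['joints'].round(2),p0)
p=cams.get_image('wrist'); save(p,'w1'); q=cams.get_image('scene'); save(q,'s1')
for n,i in [('w',p),('s',q)]:
    for t in ['sweet_case','keeper_grip','knob_grip','lid_handle','lid_hinge','gift_box']:
        rr=cams.tip_of(t,i); print(n,t,[(np.round(x['location'],4).tolist(),round(x['confidence'],2)) for x in rr[:2]])
```

```text
[ 0.31 -0.3   0.09  2.16 -0.34  0.81 -1.1 ] [ 0.50923023 -0.14497428  0.23593919]
w sweet_case [([0.6098, -0.1318, 0.1554], 0.44)]
w keeper_grip [([0.5691, -0.1472, 0.0891], 0.67)]
w knob_grip [([0.5895, -0.0711, 0.101], 0.69), ([0.6726, -0.1404, -0.0052], 0.51)]
w lid_handle [([0.6138, -0.1315, 0.154], 0.89)]
w lid_hinge [([0.5701, -0.1468, 0.089], 0.25)]
w gift_box [([0.6471, -0.435, -0.0011], 0.58)]
s sweet_case [([0.6694, -0.138, 0.0008], 0.91)]
s keeper_grip [([0.5738, -0.1467, 0.0821], 0.59)]
s knob_grip [([0.591, -0.0683, 0.0969], 0.67)]
s lid_handle [([0.6107, -0.1305, 0.1551], 0.82), ([0.4994, 0.1991, -0.0028], 0.62)]
s lid_hinge [([0.7756, -0.1469, 0.1997], 0.57), ([0.5911, -0.0717, 0.0959], 0.32)]
s gift_box []
```

View pics/w1.png

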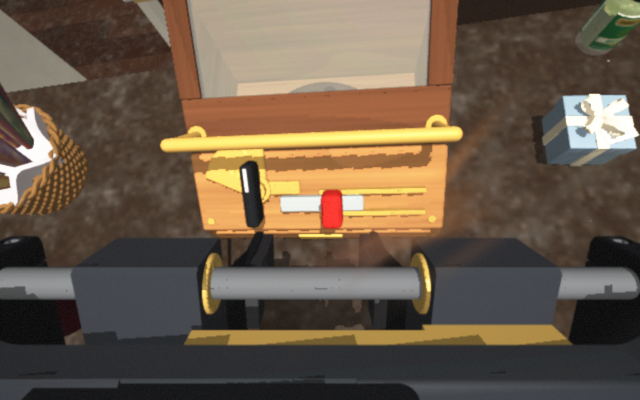

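```bash
cat >> h.py <<'E'
S,C=np.sin(np.radians(35)),np.cos(np.radians(35))
def own(s,y,n): return np.array([-.113+s*C-n*S,y,.05+s*S+n*C])
def case2w(P,c): return R.from_euler('z',c[2]).apply(P)+[c[0],c[1],c[3] if len(c)>3 else 0]
E
python3 - <<'E'
from h import *
from scipy.optimize import least_squares
import pickle
p=cams.get_image('wrist')
net=[(own(.05,.06,.024),[.5895,-.0711,.101]),(own(.05,.06,.024),[.591,-.0683,.0969]),(own(.106,0,.056),[.6138,-.1315,.154]),(own(.106,0,.056),[.6107,-.1305,.1551]),(own(.2635,0,0),[.7756,-.1469,.1997]),(np.zeros(3),[.6694,-.138,.0008]),(np.zeros(3),[.667,-.14,.002])]
pix=[(own(.106,.119,.056),(162,146)),(own(.106,-.119,.056),(462,133)),(own(.05,.06,.038),(252,194))]
def f(c,zf=1):
    r=[(case2w(P,c)-L)/.004 for P,L in net]+[(proj(p,case2w(P,c))-u)/3 for P,u in pix]
    return np.concatenate(r)
for c0 in ([.67,-.14,0],[.67,-.14,0,0]):
    o=least_squares(f,c0); print(o.x.round(4),f(o.x).round(1))
c=least_squares(f,[.67,-.14,0]).x; np.save('c.npy',c)
im=p['color'].astype(int); m=(im[...,0]>150)&(im[...,1]<60)&(im[...,2]<60)
v,u=np.nonzero(m); print('red',len(u),u.mean(),v.mean(),u.min(),u.max(),v.min(),v.max())
for y in (-.01,-.02,-.03): print(y,proj(p,case2w(own(.0335,y,.038),c)).round(1))
E
```

```text
[ 0.672  -0.1405 -0.0843] [ 0.5 -0.6 -0.7  0.1 -1.3  0.4  0.  -1.   0.7  0.8 -1.3  0.4 -0.3 -0.6
  0.4  0.6 -0.6 -0.2  1.2 -0.1 -0.5  2.   0.6 -3.5  0.6 -1.4  2. ]
[ 0.6717 -0.1406 -0.0845  0.0018] [ 0.4 -0.6 -0.2  0.1 -1.3  0.8 -0.1 -1.   1.1  0.7 -1.3  0.8 -0.4 -0.6
  0.8  0.6 -0.7  0.2  1.2 -0.2 -0.1  1.7  0.4 -3.2  0.3 -1.6  1.9]
red 522 327.19731800766283 211.0727969348659 318 337 192 229
-0.01 [321.8 214.6]
-0.02 [332.3 214.3]
-0.03 [343.  214.1]
```

```bash
cat >> h.py <<'E'
c=np.load('c.npy')
def go(s,y,n,spin=0,pitch=35): 
    P=case2w(own(s,y,n),c); print('world',P.round(3)); return delta(P,tool(c[2],pitch,spin))
def where():
    st,p,r=cur(); o=R.from_euler('z',-c[2]).apply(p-[c[0],c[1],0]); d=o-[-.113,0,.05]
    rel=(tool(c[2]).inv()*r).as_rotvec()
    print('s,y,n mm',np.round(1000*np.array([d[0]*C+d[2]*S,d[1],-d[0]*S+d[2]*C]),1),'rot',rel.round(3),'j',st['joints'].round(2),'F tool',r.inv().apply(st['wrist_force']).round(1),'gap',round(st['finger_gap'],3),'t',round(st['t'],2))
E
python3 - <<'E'
from h import *
where(); go(.0335,-.015,.10); go(.0335,-.015,.016)
E
```

```text
s,y,n mm [ 68.4 -21.5 182. ] rot [ 0.102 -0.058  0.059] j [ 0.32 -0.3   0.08  2.16 -0.34  0.81 -1.1 ] F tool [ 0.7  0.5 -0.4] gap 0.501 t 2.95
world [ 0.528 -0.143  0.151]
delta [-0.0302, 0.0039, 0.084, -0.1015, 0.0579, -0.0587]
world [ 0.576 -0.147  0.082]
delta [-0.0251, 0.0122, 0.1674, -0.1015, 0.0579, -0.0587]
```

>>> {"op": "carry_out", "data": {
  "deltas": [-0.015,0.002,0.042,-0.05,0.029,-0.029,-0.03,0.004,0.084,-0.1,0.058,-0.058,-0.03,0.004,0.084,-0.1,0.058,-0.058]
}}

```text
t: 3.32
position: [0.5255, -0.1409, 0.1463]
tool_rot: [0.01, 0.954, -0.039, 0.296]
wrist_force: [-1.1, 0.2, 0.4]
finger_gap: 0.497
```

Run:
```python
from h import *
where(); go(.0335,-.015,.016)
```

```text
s,y,n mm [ 28.3 -12.7  97.8] rot [ 0.005 -0.009 -0.001] j [ 0.31 -0.23 -0.01  2.32 -0.28  0.48 -1.14] F tool [-0.7 -0.1 -1. ] gap 0.497 t 3.33
world [ 0.576 -0.147  0.082]
delta [0.0059, 0.0027, 0.0817, -0.0049, 0.0088, 0.001]
```

>>> {"op": "carry_out", "data": {
  "deltas": [0.003,0.0015,0.025,0,0.004,0,0.006,0.003,0.05,-0.005,0.009,0,0.006,0.003,0.05,-0.005,0.009,0]
}}

```text
t: 3.7
position: [0.5627, -0.1496, 0.1144]
tool_rot: [0.014, 0.951, -0.041, 0.305]
wrist_force: [-0.3, 0.4, -0.2]
finger_gap: 0.501
```

Run:
```python
from h import *
where(); go(.0335,-.015,.016)
p=cams.get_image('wrist'); save(p,'w2')
im=p['color'].astype(int); m=(im[...,0]>130)&(im[...,1]<60)&(im[...,2]<60)
v,u=np.nonzero(m); print('red',len(u),u.mean(),v.mean(),u.min(),u.max(),v.min(),v.max())
for y in (-.01,-.02): print(y,proj(p,case2w(own(.0335,y,.038),c)).round(1))
```

```text
s,y,n mm [ 40.9 -18.2  50. ] rot [-0.003  0.009  0.001] j [ 0.28 -0.09  0.01  2.29 -0.33  0.35 -1.09] F tool [-0.4 -0.3 -0.1] gap 0.501 t 3.7
world [ 0.576 -0.147  0.082]
delta [-0.0077, -0.0033, 0.0339, 0.0028, -0.0088, -0.0014]
red 1555 310.411575562701 241.95112540192926 294 327 217 266
-0.01 [302.  256.7]
-0.02 [320.1 256.7]
```

View pics/w2.png

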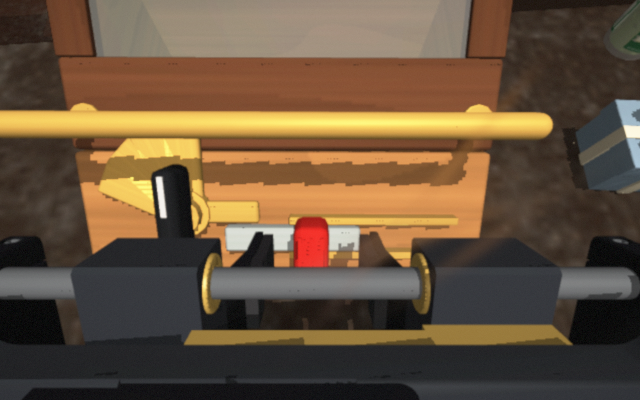

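Run:
```python
from h import *
where(); go(.0335,-.015,.016)
p=cams.get_image('wrist')
for P in [(.0505,-.015,.038),(.106,-.119,.056),(.106,0,.062),(.05,.06,.038),(.082,.06,.038),(.0415,-.055,.0115)]: print(P,proj(p,case2w(own(*P),c)).round(1))
```

```text
s,y,n mm [ 41.2 -18.3  50.6] rot [-0.003  0.01   0.001] j [ 0.28 -0.1   0.01  2.29 -0.33  0.35 -1.09] F tool [-0.5 -1.1 -0.7] gap 0.499 t 3.75
world [ 0.576 -0.147  0.082]
delta [-0.008, -0.0034, 0.0345, 0.0031, -0.0098, -0.0012]
(0.0505, -0.015, 0.038) [310.8 227.8]
(0.106, -0.119, 0.056) [540.7 124.3]
(0.106, 0, 0.062) [274.7 125.4]
(0.05, 0.06, 0.038) [172.3 229. ]
(0.082, 0.06, 0.038) [165.6 170.7]
(0.0415, -0.055, 0.0115) [375.5 226.9]
```

>>> {"op": "carry_out", "data": {
  "deltas": [-0.0065,-0.0034,0.012,0.003,-0.01,0,-0.0065,-0.0034,0.024,0.003,-0.01,0,-0.0065,-0.0034,0.034,0.003,-0.01,0,-0.0065,-0.0034,0.034,0.003,-0.01,0]
}}

```text
t: 4.3
position: [0.5762, -0.1466, 0.0809]
tool_rot: [0.012, 0.953, -0.04, 0.299]
wrist_force: [0.7, -0.5, -0.2]
finger_gap: 0.498
```

>>> {"op": "carry_out", "data": {
  "deltas": [0,0,0,0,0,0,0,0,0,0,0,0,0,0,0,0,0,0,0,0,0,0,0,0],
  "gripper": 0.1,
  "grip_force": 12
}}

```text
t: 4.8
position: [0.5766, -0.1471, 0.0825]
tool_rot: [0.013, 0.953, -0.041, 0.3]
wrist_force: [-0.3, -0.7, 0.8]
finger_gap: 0.231
```

Run:
```python
from h import *
where()
```

```text
s,y,n mm [ 33.8 -14.6  16. ] rot [-0.    -0.     0.001] j [ 0.26 -0.01  0.01  2.28 -0.39  0.28 -1.04] F tool [ 0.3  0.7 -0.8] gap 0.231 t 4.8
```

>>> {"op": "carry_out", "data": {
  "deltas": [0,0.012,0,0,0,0,0,0.028,0,0,0,0,0,0.044,0,0,0,0,0,0.056,0,0,0,0,0,0.06,0,0,0,0]
}}

```text
t: 5.42
position: [0.5715, -0.2041, 0.0823]
tool_rot: [0.011, 0.953, -0.039, 0.299]
wrist_force: [-4.3, 11.2, 8.1]
finger_gap: 0.228
```

>>> {"op": "carry_out", "data": {
  "deltas": [0,0.003,0,0,0,0,0,0.003,0,0,0,0]
}}

```text
t: 5.68
position: [0.5716, -0.2041, 0.0823]
tool_rot: [0.009, 0.953, -0.038, 0.299]
wrist_force: [-5.2, 10.6, 8.8]
finger_gap: 0.228
```

Run:
```python
from h import *
where()
```

```text
s,y,n mm [ 33.5 -71.8  15.9] rot [ 0.008 -0.003 -0.003] j [ 0.34  0.03  0.08  2.24 -0.62  0.35 -0.7 ] F tool [  0.1 -10.2 -10.7] gap 0.228 t 5.67
```

>>> {"op": "carry_out", "data": {
  "deltas": [0,-0.004,0,0,0,0,0,-0.004,0,0,0,0,0,-0.004,0,0,0,0,0,-0.004,-0.035,0,0,0,0,-0.004,-0.075,0,0,0],
  "gripper": 0.5
}}

```text
t: 6.3
position: [0.5276, -0.2023, 0.1433]
tool_rot: [0.013, 0.953, -0.041, 0.299]
wrist_force: [0.7, -0.3, 1.4]
finger_gap: 0.497
```

>>> {"op": "carry_out", "data": {
  "deltas": [0.006,-0.05,-0.015,0,0,0,0.012,-0.1,-0.015,0,0,0,0.017,-0.13,-0.015,0,0,0,0.017,-0.13,-0.015,0,0,0]
}}

```text
t: 6.8
position: [0.5456, -0.071, 0.1663]
tool_rot: [0.013, 0.953, -0.038, 0.301]
wrist_force: [-0.3, -0.7, 0.2]
finger_gap: 0.501
```

Run:
```python
from h import *
where(); go(.05,.06,.10); go(.05,.06,.011)
p=cams.get_image('wrist'); save(p,'w3'); q=cams.get_image('scene')
for n,i in [('w',p),('s',q)]:
    for t in ['keeper_grip','knob_grip']:
        rr=cams.tip_of(t,i); 
        for x in rr[:2]:
            o=R.from_euler('z',-c[2]).apply(np.array(x['location'])-[c[0],c[1],0]);print(n,t,o.round(4),round(x['confidence'],2))
print(own(.05,.06,.024),own(.0335,-.075,.024))
for P in [(.05,.06,.038),(.082,.06,.038),(.018,.06,.038),(.0335,-.075,.038),(.106,0,.062)]: print(P,proj(p,case2w(own(*P),c)).round(1))
```

```text
s,y,n mm [ 51.3  58.6 106.1] rot [ 0.001  0.    -0.003] j [ 0.37 -0.25 -0.26  2.29 -0.16  0.49 -1.43] F tool [-0.1  0.7 -0.3] gap 0.501 t 6.8
world [ 0.548 -0.07   0.161]
delta [-0.0013, -0.0014, 0.0061, -0.0011, -0.0001, 0.0035]
world [ 0.599 -0.074  0.088]
delta [-0.0013, -0.0013, 0.0951, -0.0011, -0.0001, 0.0035]
w keeper_grip [-0.1044 -0.0731  0.0865] 0.56
w knob_grip [-0.088   0.0616  0.0994] 0.89
s keeper_grip [-0.0976 -0.0716  0.086 ] 0.51
s knob_grip [-0.087   0.0627  0.0964] 0.52
[-0.08580823  0.06        0.09833847] [-0.09932424 -0.075       0.08887446]
(0.05, 0.06, 0.038) [314.9 214.5]
(0.082, 0.06, 0.038) [315.  169.8]
(0.018, 0.06, 0.038) [314.8 256.2]
(0.0335, -0.075, 0.038) [502.6 237. ]
(0.106, 0, 0.062) [415.7 137.8]
```

View pics/w3.png

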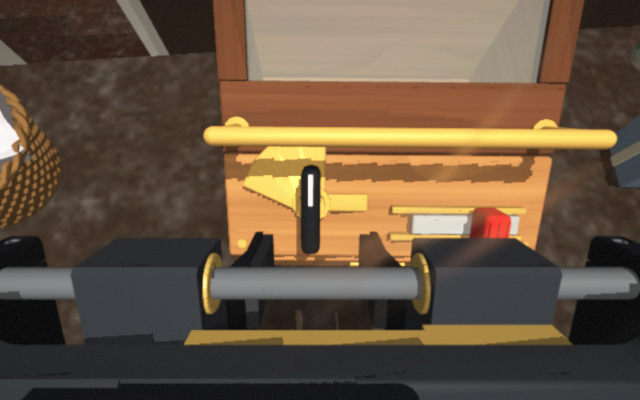

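>>> {"op": "carry_out", "data": {
  "deltas": [0,0,0,0,0,-0.18,0,0,0,0,0,-0.36,0,0,0,0,0,-0.54,0,0,0,0,0,-0.72,0,0,0,0,0,-0.9]
}}

```text
t: 7.72
position: [0.5448, -0.0737, 0.1654]
tool_rot: [0.143, 0.875, 0.38, 0.264]
wrist_force: [0.3, -0.2, 0.7]
finger_gap: 0.502
```

>>> {"op": "carry_out", "data": {
  "deltas": [0,0,0,0,0,-0.18,0,0,0,0,0,-0.36,0,0,0,0,0,-0.54,0,0,0,0,0,-0.72,0,0,0,0,0,-0.9]
}}

```text
t: 8.35
position: [0.5448, -0.0737, 0.1653]
tool_rot: [0.243, 0.622, 0.723, 0.176]
wrist_force: [-1.2, -0.1, 0.8]
finger_gap: 0.499
```

>>> {"op": "carry_out", "data": {
  "deltas": [0,0,0,0,0,-0.18,0,0,0,0,0,-0.36,0,0,0,0,0,-0.54,0,0,0,0,0,-0.72,0,0,0,0,0,-0.9]
}}

```text
t: 8.98
position: [0.5447, -0.0738, 0.1653]
tool_rot: [0.295, 0.246, 0.922, 0.052]
wrist_force: [0.3, -0.4, -0.2]
finger_gap: 0.499
```

Run:
```python
from h import *
c[:3]=c[:3]+[0.001+.0033*np.sin(.0843),.0033,0]; np.save('c.npy',c)
where(); go(.05,.06,.10,np.pi); go(.05,.06,.011,np.pi)
```

```text
s,y,n mm [ 49.4  52.4 106.1] rot [ 2.000e-03 -1.000e-03 -2.704e+00] j [-0.18 -0.28  0.24  2.31  0.16  0.5   1.  ] F tool [-0.3 -0.3  0.4] gap 0.499 t 8.97
world [ 0.549 -0.067  0.161]
delta [0.0027, 0.0072, 0.0061, -0.001, -0.0015, -0.4374]
world [ 0.6   -0.071  0.088]
delta [0.0026, 0.0073, 0.0951, -0.001, -0.0015, -0.4374]
```

>>> {"op": "carry_out", "data": {
  "deltas": [0.0027,0.0072,0.006,0,0,-0.18,0.0027,0.0072,0.03,0,0,-0.36,0.0027,0.0072,0.045,0,0,-0.437,0.0027,0.0072,0.045,0,0,-0.437]
}}

```text
t: 9.48
position: [0.5711, -0.0681, 0.1276]
tool_rot: [0.299, 0.043, 0.953, -0.012]
wrist_force: [-0.2, 0.2, 0.9]
finger_gap: 0.5
```

Run:
```python
from h import *
where(); go(.05,.06,.011,np.pi)
p=cams.get_image('wrist'); save(p,'w4')
for P in [(.05,.06,.038),(.082,.06,.038),(.018,.06,.038),(.106,0,.062)]: print(P,proj(p,case2w(own(*P),c)).round(1))
```

```text
s,y,n mm [49.  60.2 60.5] rot [ 6.000e-03 -2.000e-03 -3.135e+00] j [-0.3  -0.16  0.34  2.3   0.19  0.39  1.39] F tool [-0.3  0.2 -0.9] gap 0.5 t 9.47
world [ 0.6   -0.071  0.088]
delta [-0.0012, -0.0002, 0.0495, -0.0012, -0.0038, -0.0064]
(0.05, 0.06, 0.038) [314.7 235.7]
(0.082, 0.06, 0.038) [315.1 285.6]
(0.018, 0.06, 0.038) [314.3 181.3]
(0.106, 0, 0.062) [206.6 347.3]
```

View pics/w4.png

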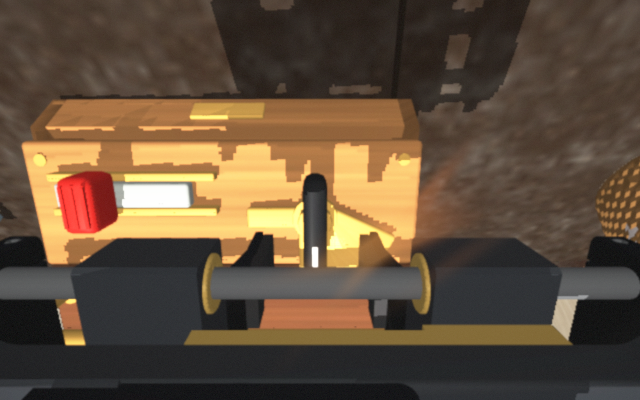

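>>> {"op": "carry_out", "data": {
  "deltas": [-0.001,0,0.02,0,-0.004,-0.006,-0.001,0,0.035,0,-0.004,-0.006,-0.001,0,0.048,0,-0.004,-0.006,-0.001,0,0.048,0,-0.004,-0.006]
}}

```text
t: 10.02
position: [0.5998, -0.0702, 0.0902]
tool_rot: [0.301, 0.04, 0.953, -0.013]
wrist_force: [-0.3, 0.2, 0.6]
finger_gap: 0.5
```

>>> {"op": "carry_out", "data": {
  "deltas": [0,0,0,0,0,0,0,0,0,0,0,0,0,0,0,0,0,0,0,0,0,0,0,0],
  "gripper": 0.05,
  "grip_force": 30
}}

```text
t: 10.52
position: [0.6, -0.0714, 0.0908]
tool_rot: [0.302, 0.041, 0.952, -0.013]
wrist_force: [-2.7, -2.3, 2.6]
finger_gap: 0.159
```

Run:
```python
from h import *
where()
```

```text
s,y,n mm [51.6 59.4 13.7] rot [-6.000e-03 -2.000e-03 -3.141e+00] j [-0.33 -0.03  0.39  2.28  0.08  0.27  1.49] F tool [ 0.5 -2.5 -3.6] gap 0.159 t 10.53
```

>>> {"op": "carry_out", "data": {
  "deltas": [0,0,0,0,0,0.12,0,0,0,0,0,0.26,0,0,0,0,0,0.42,0,0,0,0,0,0.58,0,0,0,0,0,0.74]
}}

```text
t: 11.15
position: [0.5992, -0.0734, 0.0903]
tool_rot: [0.286, 0.385, 0.872, 0.096]
wrist_force: [-6.9, -8.1, 6.1]
finger_gap: 0.16
```

Run:
```python
from h import *
where(); print(robot.get_state()['moment'])
```

```text
s,y,n mm [50.8 57.3 13.7] rot [-0.004 -0.004 -2.395] j [-0.29 -0.03  0.36  2.28  0.07  0.27  0.75] F tool [-4.8 -7.5 -8.5] gap 0.16 t 11.15
[-1.63972811  1.04844521 -0.98502368]
```

>>> {"op": "carry_out", "data": {
  "deltas": [-0.001,-0.0015,-0.001,0,0,0.14,-0.001,-0.0015,-0.001,0,0,0.3,-0.001,-0.0015,-0.001,0,0,0.46,-0.001,-0.0015,-0.001,0,0,0.62,-0.001,-0.0015,-0.001,0,0,0.78]
}}

```text
t: 11.78
position: [0.5972, -0.0743, 0.0891]
tool_rot: [0.227, 0.688, 0.661, 0.197]
wrist_force: [1.1, -5.5, -4.9]
finger_gap: 0.16
```

Run:
```python
from h import *
where(); print(robot.get_state()['moment'])
```

```text
s,y,n mm [48.6 56.3 13.8] rot [-0.002 -0.004 -1.616] j [-0.25 -0.03  0.32  2.28  0.06  0.27 -0.02] F tool [-5.3 -1.8  4.9] gap 0.16 t 11.78
[-1.35439511  1.08559956 -0.76403105]
```

>>> {"op": "carry_out", "data": {
  "deltas": [-0.001,0,0,0,0,0.14,-0.001,0,0,0,0,0.3,-0.001,0,0,0,0,0.46,-0.001,0,0,0,0,0.62,-0.001,0,0,0,0,0.78]
}}

```text
t: 12.4
position: [0.5954, -0.0735, 0.0878]
tool_rot: [0.133, 0.888, 0.351, 0.267]
wrist_force: [-6.1, -1.3, -1.2]
finger_gap: 0.157
```

Run:
```python
from h import *
where(); print(robot.get_state()['moment'])
```

```text
s,y,n mm [46.3 56.9 13.7] rot [ 0.001 -0.006 -0.837] j [-0.21 -0.02  0.29  2.28  0.05  0.28 -0.79] F tool [-5.  -2.9 -2.4] gap 0.157 t 12.4
[-0.44912296  1.8805465  -0.21839672]
```

>>> {"op": "carry_out", "data": {
  "deltas": [0,0,0,0,0,0.12,0,0,0,0,0,0.24,0,0,0,0,0,0.32,0,0,0,0,0,0.38,0,0,0,0,0,0.38]
}}

```text
t: 13.02
position: [0.5952, -0.0725, 0.0876]
tool_rot: [0.081, 0.937, 0.181, 0.287]
wrist_force: [-6.8, 0.1, -1.7]
finger_gap: 0.166
```

Run:
```python
from h import *
where(); print(robot.get_state()['moment'])
```

```text
s,y,n mm [45.9 57.9 13.7] rot [ 0.001 -0.006 -0.465] j [-0.2  -0.02  0.27  2.28  0.05  0.28 -1.16] F tool [-6.1 -2.5 -2.5] gap 0.166 t 13.03
[-0.40676928  2.01686559  0.31826151]
```

>>> {"op": "carry_out", "data": {
  "deltas": [0,0,0,0,0,-0.05,0,0,0,0,0,-0.05,0,0,0,0,0,-0.05,0,0,-0.04,0,0,-0.05,0,0,-0.095,0,0,-0.05],
  "gripper": 0.45
}}

```text
t: 13.65
position: [0.5434, -0.068, 0.1681]
tool_rot: [0.089, 0.932, 0.203, 0.287]
wrist_force: [0.4, 0.5, 0.7]
finger_gap: 0.447
```

Run:
```python
from h import *
where(); go(.106,-.01,.11,-np.pi/2)
p=cams.get_image('wrist'); save(p,'w5')
```

```text
s,y,n mm [ 49.5  58.1 109.6] rot [-0.001 -0.    -0.513] j [-0.19 -0.29  0.23  2.31  0.18  0.51 -1.22] F tool [ 0.9 -0.1 -0.4] gap 0.447 t 13.65
world [ 0.583 -0.14   0.201]
delta [0.0158, 0.087, -0.0004, 0.0004, 0.001, -1.0581]
```

View pics/w5.png

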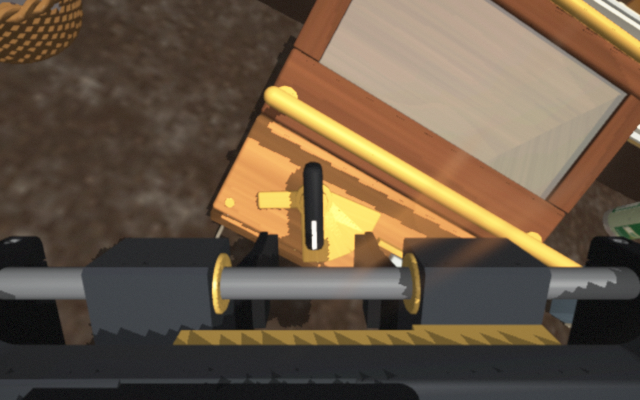

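>>> {"op": "carry_out", "data": {
  "deltas": [0.003,0.02,0,0,0,-0.18,0.006,0.04,0,0,0,-0.36,0.009,0.06,0,0,0,-0.54,0.012,0.08,0,0,0,-0.72,0.016,0.087,0,0,0,-0.9]
}}

```text
t: 14.32
position: [0.5855, -0.1411, 0.2023]
tool_rot: [0.207, 0.749, 0.589, 0.221]
wrist_force: [0.1, 0.4, -0.5]
finger_gap: 0.448
```

>>> {"op": "carry_out", "data": {
  "deltas": [0,0,0,0,0,-0.158,0,0,0,0,0,-0.158,0,0,0,0,0,-0.158]
}}

```text
t: 14.7
position: [0.5849, -0.1394, 0.2014]
tool_rot: [0.222, 0.703, 0.644, 0.205]
wrist_force: [-0.7, 0.0, -0.7]
finger_gap: 0.449
```

Run:
```python
from h import *
where(); go(.106,-.01,.037,-np.pi/2)
p=cams.get_image('wrist'); save(p,'w6')
for y in (-.119,-.06,-.01): print(y,proj(p,case2w(own(.106,y,.056),c)).round(1))
for y in (-.06,): print(y,proj(p,case2w(own(.1,y,.056),c)).round(1),proj(p,case2w(own(.112,y,.056),c)).round(1))
```

```text
s,y,n mm [107.4  -9.6 109.6] rot [-0.002  0.003 -1.568] j [-0.48 -0.25  0.65  2.17  0.16  0.56  0.01] F tool [-0.  -1.   0.2] gap 0.449 t 14.7
world [ 0.625 -0.143  0.141]
delta [-0.0004, -0.0016, 0.0726, 0.0031, -0.0002, -0.0028]
-0.119 [313.1 357.5]
-0.06 [312.6 286.9]
-0.01 [312.2 219.5]
-0.06 [304.1 286.9] [321.2 286.9]
```

View pics/w6.png

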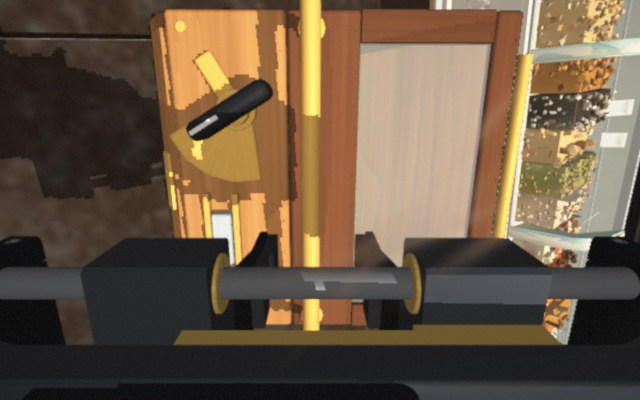

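>>> {"op": "carry_out", "data": {
  "deltas": [0,-0.0016,0.03,0,0,0,0,-0.0016,0.055,0,0,0,0,-0.0016,0.072,0,0,0,0,-0.0016,0.072,0,0,0]
}}

```text
t: 15.25
position: [0.6244, -0.1429, 0.1401]
tool_rot: [0.222, 0.703, 0.645, 0.203]
wrist_force: [-0.6, 0.1, 0.6]
finger_gap: 0.451
```

>>> {"op": "carry_out", "data": {
  "deltas": [0,0,0,0,0,0,0,0,0,0,0,0,0,0,0,0,0,0,0,0,0,0,0,0],
  "gripper": 0.02,
  "grip_force": 35
}}

```text
t: 15.75
position: [0.6233, -0.1429, 0.1405]
tool_rot: [0.221, 0.702, 0.645, 0.204]
wrist_force: [-6.1, 0.8, 3.3]
finger_gap: 0.121
```

```bash
cat >> h.py <<'E'
def lidpose(th,pitch,y=-.01,g=.0187,off=0):
    """TCP pose when the bar (lid at th) sits at the grasp point, tool pitched `pitch` deg, spin -90"""
    H=own(.2635,y,0); v=own(.106,y,.056)-H
    b=H+R.from_rotvec([0,th,0]).apply(v)
    Rt=tool(c[2],pitch,-np.pi/2)
    return case2w(b,c)+Rt.apply([0,0,g+off]),Rt
def lidrows(ths,pitches,off=0):
    """rows relative to the current pose, with the present offset removed gradually"""
    for t,pi in zip(ths,pitches):
        P,Rt=lidpose(t,pi); d=delta(P,Rt,False); print(t,np.round(d,4).tolist())
E
python3 - <<'E'
from h import *
where(); print(lidpose(0,35)[0], cur()[1])
lidrows([.05,.12,.2,.3,.4],[35,35,34,33,32])
E
```

```text
s,y,n mm [104.1  -9.8  37.6] rot [ 1.00e-03  0.00e+00 -1.57e+00] j [-0.61 -0.05  0.84  2.17 -0.14  0.41  0.26] F tool [ 0.3 -3.2 -6.2] gap 0.121 t 15.75
[ 0.62503275 -0.14316636  0.14135347] [ 0.62332768 -0.14285032  0.14049634]
0.05 [-0.0002, 0.0049, -0.0075, -0.0003, -0.0008, -0.0008]
0.12 [-0.0001, 0.0097, -0.0182, -0.0003, -0.0008, -0.0008]
0.2 [-0.0001, 0.0158, -0.0299, 0.0171, -0.0008, -0.0008]
0.3 [-0.0001, 0.0248, -0.0438, 0.0346, -0.0008, -0.0008]
0.4 [-0.0001, 0.0351, -0.0567, 0.0521, -0.0008, -0.0008]
```

>>> {"op": "carry_out", "data": {
  "deltas": [0,0.003,-0.0075,0,0,0,0,0.008,-0.018,0,0,0,0,0.014,-0.03,0.017,0,0,0,0.023,-0.044,0.035,0,0,0,0.033,-0.057,0.052,0,0]
}}

```text
t: 16.38
position: [0.6164, -0.1423, 0.2047]
tool_rot: [0.202, 0.708, 0.651, 0.185]
wrist_force: [2.4, -0.2, -7.6]
finger_gap: 0.127
```

Run:
```python
from h import *
where(); print(lidpose(.4,32)[0], cur()[1])
lidrows([.4,.5,.6,.7,.8,.9],[32,29,26,23,20,18])
```

```text
s,y,n mm [135.3  -9.8  94.2] rot [ 0.044 -0.044 -1.57 ] j [-0.57 -0.14  0.76  2.06  0.05  0.63  0.09] F tool [-0.  -1.9  7.7] gap 0.127 t 16.38
[ 0.61963977 -0.14271053  0.2070728 ] [ 0.61643514 -0.14227373  0.20473907]
0.4 [-0.0002, 0.004, -0.0003, -0.0034, 0.0001, -0.0006]
0.5 [-0.0002, 0.0142, -0.0127, 0.0489, 0.0001, -0.0006]
0.6 [-0.0002, 0.0256, -0.024, 0.1013, 0.0, -0.0006]
0.7 [-0.0001, 0.0381, -0.034, 0.1536, 0.0, -0.0006]
0.8 [-0.0001, 0.0515, -0.0427, 0.206, 0.0, -0.0006]
0.9 [-0.0001, 0.066, -0.0499, 0.2409, 0.0, -0.0006]
```

>>> {"op": "carry_out", "data": {
  "deltas": [0,0.011,-0.0125,0.049,0,0,0,0.0225,-0.024,0.101,0,0,0,0.035,-0.034,0.154,0,0,0,0.0485,-0.0425,0.206,0,0,0,0.063,-0.05,0.241,0,0]
}}

```text
t: 17.0
position: [0.6403, -0.1444, 0.2799]
tool_rot: [0.111, 0.728, 0.668, 0.103]
wrist_force: [-13.7, 0.1, 0.1]
finger_gap: 0.121
```

Run:
```python
from h import *
where(); print(lidpose(.9,18)[0], cur()[1])
lidrows([.9,1.0,1.1,1.2,1.3,1.4,1.45],[18,15,12,9,6,3,2])
```

```text
s,y,n mm [198. -10. 142.] rot [ 0.241 -0.239 -1.556] j [-0.57  0.09  0.83  1.67 -0.13  1.11  0.2 ] F tool [ -1.1 -13.   -4.2] gap 0.121 t 17.0
[ 0.64615148 -0.14495135  0.281935  ] [ 0.64027588 -0.14442636  0.27987025]
0.9 [-0.0, 0.0062, -0.0002, -0.0089, -0.0012, -0.0011]
1.0 [0.0, 0.0192, -0.0094, 0.0435, -0.0013, -0.0011]
1.1 [0.0, 0.033, -0.0173, 0.0959, -0.0013, -0.001]
1.2 [0.0001, 0.0475, -0.0237, 0.1482, -0.0013, -0.001]
1.3 [0.0001, 0.0626, -0.0285, 0.2006, -0.0013, -0.001]
1.4 [0.0001, 0.0781, -0.0318, 0.2529, -0.0014, -0.0009]
1.45 [0.0001, 0.0861, -0.0328, 0.2704, -0.0014, -0.0009]
```

>>> {"op": "carry_out", "data": {
  "deltas": [0,0.0145,-0.0095,0.043,0,0,0,0.028,-0.0175,0.096,0,0,0,0.0425,-0.024,0.148,0,0,0,0.0575,-0.029,0.2,0,0,0,0.073,-0.032,0.253,0,0]
}}

```text
t: 17.62
position: [0.7019, -0.15, 0.337]
tool_rot: [0.022, 0.736, 0.676, 0.02]
wrist_force: [-9.4, 1.1, 6.4]
finger_gap: 0.123
```

Run:
```python
from h import *
where(); print(lidpose(1.4,3)[0], cur()[1])
lidrows([1.4,1.45,1.5],[3,2,2])
q=cams.get_image('scene'); save(q,'s2')
cv2.imwrite('pics/s2c.png',cv2.resize(cv2.imread('pics/s2.png')[80:300,200:460],None,fx=2,fy=2))
```

```text
s,y,n mm [281.5 -10.3 153.3] rot [ 0.432 -0.432 -1.526] j [-0.33  0.49  0.82  1.14 -0.37  1.59  0.31] F tool [ 0.3 -9.1 -7. ] gap 0.123 t 17.62
[ 0.70493066 -0.14991947  0.33369744] [ 0.70193077 -0.14998985  0.33703235]
1.4 [0.0003, 0.0028, 0.0035, 0.0074, -0.0006, -0.0013]
1.45 [0.0003, 0.0103, 0.0006, 0.0248, -0.0006, -0.0013]
1.5 [0.0003, 0.0183, -0.0019, 0.0248, -0.0006, -0.0013]
```

View pics/s2c.png

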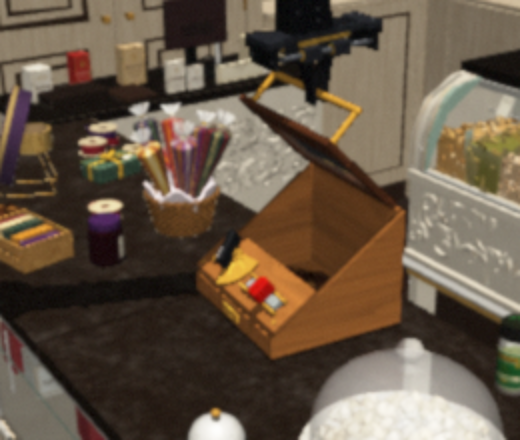

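>>> {"op": "carry_out", "data": {
  "deltas": [0,0.006,-0.001,0.01,0,0,0,0.012,-0.002,0.01,0,0,0,0.012,-0.002,0.01,0,0]
}}

```text
t: 18.05
position: [0.7148, -0.1514, 0.3418]
tool_rot: [0.021, 0.736, 0.676, 0.019]
wrist_force: [-8.6, 1.6, 10.3]
finger_gap: 0.124
```

>>> {"op": "carry_out", "data": {
  "deltas": [0,-0.003,0,0,0,0,0,-0.003,0,0,0,0,0,-0.003,0,0,0,0,0,-0.003,0,0,0,0],
  "gripper": 0.35
}}

```text
t: 18.55
position: [0.7135, -0.1502, 0.3386]
tool_rot: [0.021, 0.736, 0.676, 0.019]
wrist_force: [0.7, 0.5, 0.7]
finger_gap: 0.348
```

>>> {"op": "carry_out", "data": {
  "deltas": [0,0,-0.015,0,0,0,0,0,-0.035,0,0,0,0,0,-0.065,0,0,0,0,0,-0.09,0,0,0,0,0,-0.1,0,0,0]
}}

```text
t: 19.18
position: [0.7079, -0.1504, 0.4416]
tool_rot: [0.023, 0.736, 0.676, 0.02]
wrist_force: [-0.2, 0.1, -0.4]
finger_gap: 0.349
```

Run:
```python
from h import *
where()
q=cams.get_image('scene'); save(q,'s3')
cv2.imwrite('pics/s3c.png',cv2.resize(cv2.imread('pics/s3.png')[60:340,200:640],None,fx=1.75,fy=1.75))
for t in ['lid_handle','keeper_grip','knob_grip','service_bell','jam_jar']:
    for x in cams.tip_of(t,q)[:2]: print(t,np.round(x['location'],3),round(x['confidence'],2))
for th in (1.3,1.4,1.5,1.6): print(th,(lidpose(th,0,0)[0]+[0,0,.0187]).round(3))
```

```text
s,y,n mm [346.4 -10.2 235.6] rot [ 0.43  -0.432 -1.528] j [-0.24  0.53  0.81  0.86 -0.42  1.82  0.29] F tool [ 0.1 -0.3  0.3] gap 0.349 t 19.18
lid_handle [ 0.71  -0.142  0.359] 0.82
lid_handle [ 0.371 -0.394  0.003] 0.19
keeper_grip [ 0.569 -0.205  0.084] 0.65
knob_grip [ 0.592 -0.07   0.096] 0.7
knob_grip [ 0.5    0.198 -0.001] 0.28
service_bell [ 0.372 -0.392  0.002] 0.84
jam_jar [ 0.501  0.197 -0.003] 0.68
1.3 [ 0.69  -0.139  0.345]
1.4 [ 0.705 -0.14   0.352]
1.5 [ 0.72  -0.141  0.359]
1.6 [ 0.736 -0.143  0.364]
```

View pics/s3c.png

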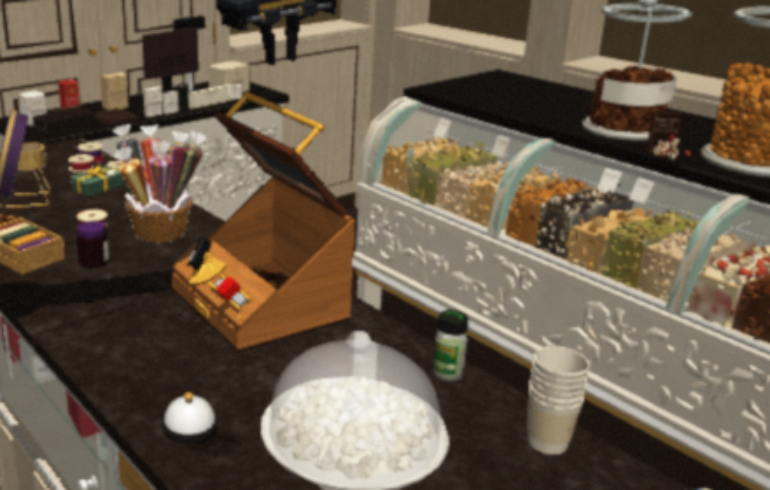

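Run:
```python
from h import *
where(); print(robot.sign_off())
```

```text
s,y,n mm [343.7  -9.6 232.5] rot [ 0.435 -0.434 -1.526] j [-0.24  0.54  0.81  0.86 -0.42  1.81  0.29] F tool [0.1 0.2 0.4] gap 0.35 t 19.48
the job is handed in; nothing more can be done
None
```

The truffle case is open and the job is handed in, at about 19.5 s of the 72 s allowed.

- **Keeper:** I drew it aside until it hit its stop, about 57 mm of travel with a 10 N reaction. It was still in that place in the last scene picture.
- **Knob:** I turned it clockwise in one grip. The tool turned about 2.68 rad, and a picture after release put the wing at about 2.63 rad, which matches the 2.6 stop within error.
- **Lid:** I raised it by the bar to about 1.45 rad, judged from the handle's position, and let go. It stands by itself, well past level.

At hand-in the gripper was open, about 8 cm above the bar, and the wrist force was close to zero. The bell and jam jar were still within about 3 mm of where they were first seen.

**Not checked or off:**
- The gift box was hidden from the scene camera at the end, so I could not check it again. The arm never worked near it.
- The top camera gave only a blank grey picture and was not used.
- My model of the case was 2–4 mm off along its width and in the lid's arc. I corrected the width and allowed for the arc while lifting.

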